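# Catch the thread of a strip clamp's wing nut

### The arm

A 6-joint arm with a two-finger parallel gripper is mounted at the origin on the work surface. World frame = base frame: x ahead of the robot, y to its left, z up, the work surface at z = 0. Lengths are in mm, angles in degrees, forces in N, time in s.
With the tool pointing down it reaches from about 300 to 850 mm from the base axis. Payload 4.2 kg.
Tool frame: the origin (TCP) lies at the very end of the fingers, on their centre line; the grasp point (between the pads) lies 19 mm behind it; z points along the fingers, y is the direction in which the jaws open and shut (so a half turn about z gives the same grasp; the last joint's range is limited). The gripper opens to 91 mm and grips with 3 to 60 N. Pads are 32 mm wide; open, the fingers measure 118 mm over their backs; the gripper's body (76 mm by 178 mm) begins 60 mm behind the grasp point.
Start: joints at [-65.26, 18.312, 89.639, -0, 72.044, -1.146], TCP at [251.042, -517.321, 213.976] pointing down, gripper open.
Joint ranges: [-177.97, 177.97], [-48.28, 115.42], [12.27, 149.76], [-77.06, 257.06], [2.81, 150.46], [-146.56, 146.56]. Speed limits (degrees/s): [147.25, 147.25, 180, 180, 180, 180].

### API

Orientations are given as [roll, pitch, yaw] about the fixed x, y, z axes, in that order (R = Rz(yaw) Ry(pitch) Rx(roll)).
In Python, from workcell import telemetry, grab_frame, job gives the robot as it stands.
- The arm moves only by the tool drive_tool, never from a script. Its argument "moves" is a list of rows, each an object of numbers: "claw": the closure, from -1 (fully open) to 1 (shut); "dx", "dy", "dz": the shift along the tool's x, y, z in units of 20 mm (1.0 is 20 mm); "yaw": the turn about the tool's z in units of 0.15 rad (1.0 is 0.15 rad). In form: [{"claw": .., "dx": .., "dy": .., "dz": .., "yaw": ..}, ...]. A call has 1 to 5 rows; each row shifts and turns the pose as measured when the row begins, along the tool's axes as they then stand; what a row does not reach is not made up. A row lasts 1/8 s, in which the tool goes at most 62.5 mm and 10.7 degrees, less where a joint would pass 70% of its speed; a pose out of reach is approached as far as the arm can. A call with a number of a shift or a turn outside -1 to 1 is refused whole. A call with a gripper value outside its range is refused whole. The fingers move at their own pace and stop on an object; "grip_force" is the grip in N (left out, the last holds). Time passes only in rows, so rows that do not move let the fingers close. It gives the time, the measured TCP pose, the force and the opening at its end, in the units of the state.
- telemetry.state(): the state, without advancing time (a new reading comes with each control period).
- grab_frame(name): name is "side" or "top" or "wrist"; returns a dict with "color" (480x640x3 uint8, blue, green, red), "vertical_fov" (degrees; the focal length in pixels is half the picture's height over the tangent of half this angle, whatever the lens; pixels are square), "cx", "cy" (the principal point, pixels), "pose" (4x4, takes a point from camera to world coordinates). Camera axes: x right, y down, z forward; pixel columns grow to the right and rows downward; lengths in mm; the calibration is good to about 2 mm. A picture is of the moment at which its call begins. There is no depth.
- job.job_done(): hands the job in, once; it reports no verdict.
The state is a dict: "time_s": time; "qpos": joint angles; "qvel": joint speeds; "effort": joint torques, N m; "ee_pos": TCP position; "ee_rot": TCP orientation; "force": force on the tool from outside, world axes, zero at the start; "torque": the same for the moment, N m; "gripper_width": finger opening in mm.
Only numpy, scipy, OpenCV 4.12 (cv2) and the standard library are available. Lean on these libraries where they do the work, as an engineer would, in place of code of your own. Each camera call takes 0.05 s, during which the arm holds its last target.

### The job

On the physics bench, one of the two strip clamps still has its wing nut perched high on top of the thread. Turn that nut backward (counter-clockwise from above) until its wings are in line with the clamp's long side and it drops into the thread start, then turn it forward (clockwise) about a quarter turn, until its wings stand across the clamp and it is down on the strap, and let go. Leave the clamp that is already tight and the brass weight alone.

Things in the scene. Friction and masses are not known exactly. Their poses are not given: they have to be found in the camera images.
- nut_grip (a point): grip point of the loose steel wing nut: on its axis, 6 mm below the top of an upright blade (both wings) 10 mm thick, 60 long, 30 high, running along this point's x. The hub below is 34 mm across, 12 high, its top 24 mm under this point. This point is 83 mm above the bench while perched, 75 dropped into the thread, 71 home. Captive (cannot lift off), 0.2 kg, sinks by its own weight: a firm pinch holds it up
- clamp: clamp of the loose nut, bolted to the bench; origin on the stud's axis at bench height, x along its long side. Grey base 115 x 60 mm, 22 high; aluminium strap 105 x 36 mm, top at 35 mm; a steel strip 24 mm wide sticks out to 164 mm along +x, about 25 mm above the bench. While the nut is perched 12 mm of bare stud shows between it and the strap
- nut (a joint): turn of the loose nut, rad, growing clockwise from above (forward); turns easily (0.01 N m). 0: blade along the clamp's long side, over the thread start; 1.57: across it. Starts 0.6 to 1.0 on the thread's crest. Let free between -0.4 (stop) and 0.25 it drops 8 mm; turned forward from there it sinks 4 mm more, home from 1.25 on (stop 1.7). Not dropped first, it stays up on the crest
- done_wing (a point): point on one wing of the other nut, 26 mm out from its axis (this point's x points outward along the blade), 71 mm above the bench. Same nut on a same clamp with a shorter strip (to 114 mm from the axis): already tight down on its strap, it stays as it is
- weight: brass laboratory weight, cylinder 36 mm across with a small knob, 46 mm high, standing loose between the two clamps; origin at the centre of its underside
Mind the look-alikes: they are no part of the job. Leave any purple look-alike of the clamp alone.

How it is judged (in metres and radians):
On the way:
1. the nut has been turned back and has dropped into the thread start (value of joint nut below 0.42 rad and height (world z) of nut_grip below 0.077 m), for 0.1 s.
At the end, for the whole second after the job is handed in: the nut has been run forward to a turn of at least 1.1 rad after its drop, is down on the strap (grip point lower than 72.5 mm above the bench) and at rest (value of joint nut above 1.1 rad and height (world z) of nut_grip below 0.0725 m and velocity of joint nut between -0.1 and 0.1 rad/s); the robot touches nothing.
It fails at once if the nut of the clamp that is already tight is turned (its wing moves more than 8 mm) (distance of done_wing from where it was at the start of the episode above 0.008 m).
It fails at once if the brass weight is shoved more than 20 mm (distance of weight from where it was at the start of the episode above 0.02 m).
It also fails if it takes over 45 s, if anything falls off the work surface, if the arm or the gripper's body presses on something with over 40 N, if the wrist force passes 120 N, or if a joint passes its speed limit or range.

## Working session

There is one attempt and no reset: what is moved stays moved. The work goes in short steps, Python scripts to look and compute and a tool call to move; the robot and the scene stay as the last step left them, time stands still between calls to the robot, and variables do not carry over. Pictures are saved under pics/ and viewed, and the job is handed in when it is done.

Besides the shell and the picture viewer there is one more tool, called after "Call:" as name(argument=value, ...), one argument or row to a line, values as JSON. drive_tool: Moves the arm, as the interface text tells. Its arguments: {"type":"object","properties":{"moves":{"type":"array"},"grip_force":{"type":"number"}},"required":["moves"]}

```bash
mkdir -p pics; ls
cat > h.py <<'E'
import numpy as np, cv2
from workcell import telemetry, grab_frame, job
def save(name,fn):
    f=grab_frame(name); cv2.imwrite('pics/'+fn,f['color']); 
    np.savez('pics/'+fn+'.npz',**{k:np.array(v) for k,v in f.items()}); return f
def load(fn): return dict(np.load('pics/'+fn+'.npz'))
def ray(f,u,v,z):
    fl=240/np.tan(np.radians(float(f['vertical_fov']))/2)
    P=f['pose']; d=P[:3,:3]@np.array([(u-f['cx'])/fl,(v-f['cy'])/fl,1]); o=P[:3,3]
    return o+d*(z-o[2])/d[2]
def proj(f,p):
    fl=240/np.tan(np.radians(float(f['vertical_fov']))/2)
    P=f['pose']; c=P[:3,:3].T@(np.array(p)-P[:3,3]); return c[:2]/c[2]*fl+np.array([f['cx'],f['cy']])
E
python3 - <<'E'
from h import *
for n in('top','side','wrist'):
    f=save(n,n+'0.png'); print(n,f['vertical_fov'],f['cx'],f['cy'],np.round(f['pose'],3).tolist())
print(telemetry.state())
E
```

```text
pics
top 46.52873151274057 318.65647207733383 229.96246293160257 [[0.001, -0.998, 0.063, 425.598], [-1.0, -0.0, 0.021, -48.017], [-0.021, -0.063, -0.998, 1229.195], [0.0, 0.0, 0.0, 1.0]]
side 48.32732822862684 313.4549389676469 245.17096798375255 [[-0.947, -0.155, 0.283, 216.133], [-0.322, 0.491, -0.81, 805.027], [-0.013, -0.857, -0.514, 600.619], [0.0, 0.0, 0.0, 1.0]]
wrist 68.13627850437955 315.7756106444398 239.21010386019688 [[0.437, -0.86, -0.264, 324.897], [-0.9, -0.418, -0.128, -480.57], [-0.001, 0.294, -0.956, 385.395], [0.0, 0.0, 0.0, 1.0]]
{'time_s': 0.15, 'qpos': array([-6.52619702e+01,  1.83425411e+01,  8.96892131e+01, -1.05392033e-03,
        7.20453229e+01, -1.14673280e+00]), 'qvel': array([-0.03927952, -0.1731282 , -0.17032496,  0.00153813,  0.01206904,
       -0.12297494]), 'effort': array([ 3.72734585e-04, -4.12773299e+01, -2.32154864e+01,  7.27486890e-02,
        4.33490449e-02, -1.01751905e-04]), 'ee_pos': array([ 250.85238058, -516.97298921,  213.32800984]), 'ee_rot': array([-1.79922918e+02, -5.40581888e-04,  2.58850878e+01]), 'force': array([ 0.83700768, -0.45935154, -0.67421674]), 'torque': array([0.10122581, 0.01398838, 0.03377592]), 'gripper_width': 91.13117842860203}
```

View pics/top0.png

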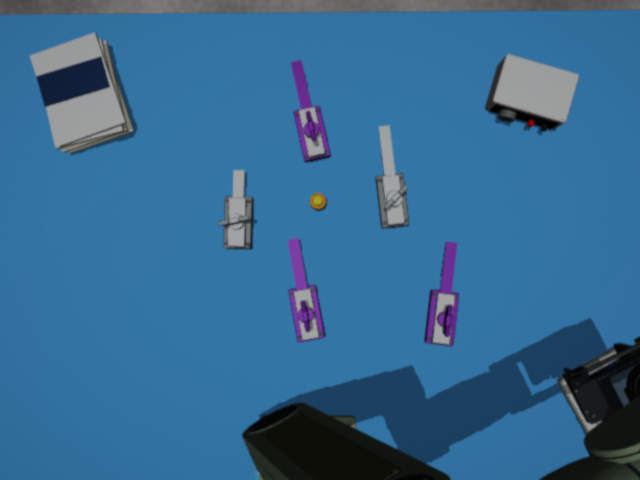

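View pics/side0.png

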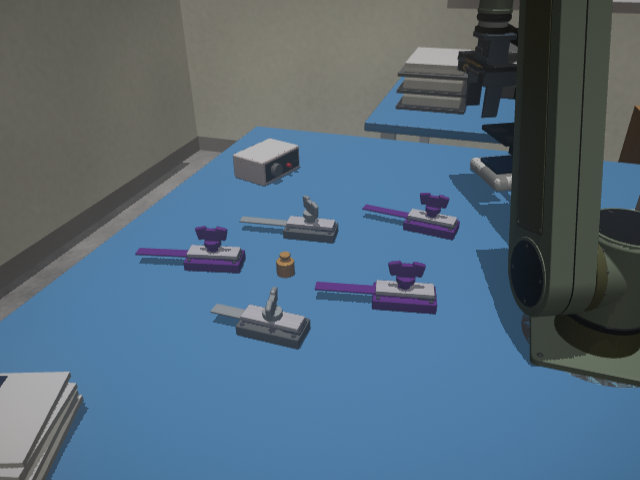

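Candidates in the top view:
- Grey clamp at (393,198): long strip, blade oblique.
- Grey clamp at (237,222): short strip, blade across, so this is the tight one.
- Purple look-alikes at (311,130), (306,315) and (443,318).

The target is the one at (393,198). I'll check it in a close crop.

Run:
```python
from h import *
t=load('top0.png')['color'];s=load('side0.png')['color']
a=cv2.resize(t[115:240,350:440],None,fx=4,fy=4,interpolation=cv2.INTER_CUBIC)
b=cv2.resize(s[185:250,235:345],None,fx=4,fy=4,interpolation=cv2.INTER_CUBIC)
c=np.zeros((500,800,3),np.uint8); c[:500,:360]=a; c[:260,360:800]=b
cv2.imwrite('pics/crop0.png',c)
hsv=cv2.cvtColor(t,cv2.COLOR_BGR2HSV)
print(hsv[190:206:2,380:410:2,1]); print(hsv[190:206:2,380:410:2,2])
```

```text
[[  7   5   4   3   3   3   7   6   7   4  16  18  25 137 175]
 [  5   5   6   3   5   7   5   5   9  16  20  19  38 173 178]
 [  7   9   6   3   7   3   2   5  14  13  17  20  25 163 176]
 [  7   7   5   4   5   2   7  10  10  12  12  11  11 148 176]
 [  7   7   8   4   2   5   9   8  14  11   5   6  10 134 176]
 [  7   7   5   9   8  16  15  14  14   5   3   6  10 112 176]
 [  8   5   7  10  19  20  18  17   4   3   7   7   5  96 175]
 [ 11   5   8  16  18  20  17   6   3   7   6   5   5  63 175]]
[[111 102 139 163 162 155 152 157 152 132 112 127 111 132 163]
 [110 105 136 162 149 148 160 160 142 109 114 109  68 124 165]
 [111 110 118 151 145 162 161 145 147 152 104  63  61 127 165]
 [108 111 100 129 157 161 146 148 161 145 108  89  93 143 165]
 [104 112  95 118 158 141 140 160 144 111 150 124 102 124 165]
 [103 111 103 112 131 126 121 131 110 150 160 123 105 114 164]
 [102 112 108 102 121 137 113  92 143 162 144 109 105 112 163]
 [ 95 112 101 112 131 112  91 129 153 142 136 111 105 106 162]]
```

View pics/crop0.png

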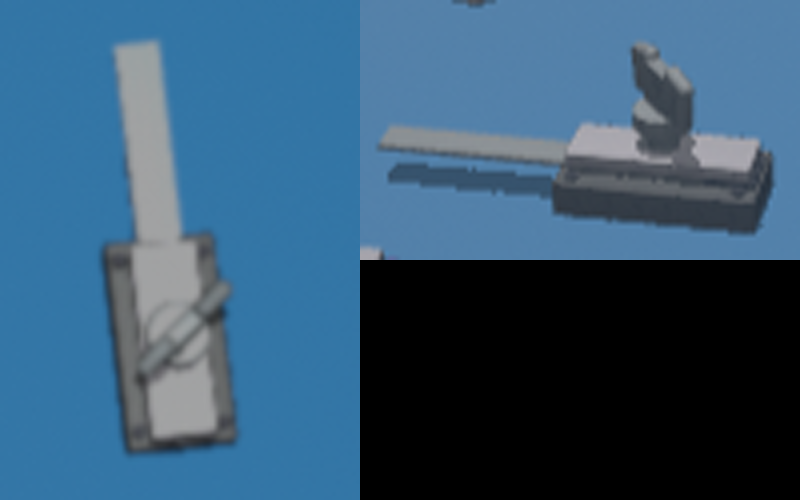

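The crop confirms it: the long-strip grey clamp has its nut perched with bare stud visible below it, and the blade ends are near top pixels (386,207) and (406,187).

Run:
```python
from h import *
f=load('top0.png')
g=lambda cx,cy:(350+cx/4,115+cy/4)
a=ray(f,*g(143,366),86);b=ray(f,*g(226,290),86)
print('blade',a,b,np.linalg.norm(a-b),(a+b)/2,np.degrees(np.arctan2(*(a-b)[1::-1])))
# base corners top (z 22): 
cs=[ray(f,*g(*p),22) for p in((104,245),(211,234),(236,440),(128,452))]
print(np.round(cs,1)); print('base ctr',np.mean(cs,0))
# strip: tip mid & where emerges
p=ray(f,*g(137,42),26);q=ray(f,*g(158,240),26);print('strip',p,q,np.degrees(np.arctan2(*(p-q)[1::-1])))
for e in((0,3),(1,2)): d=cs[e[0]]-cs[e[1]];print(np.degrees(np.arctan2(d[1],d[0])),np.linalg.norm(d))
s=load('side0.png')
print('proj nut in side',proj(s,np.append(((a+b)/2)[:2],83)))
print('weight',ray(f,318,201,46))
d=ray(f,237,221,86);print('done',d)
for c in((311,130),(306,315),(443,318)): print(ray(f,*c,80))
```

```text
blade [ 546.55006139 -161.33751191   86.        ] [ 585.75392731 -204.13393744   86.        ] 58.03858320991228 [ 566.15199435 -182.73572468   86.        ] 132.4913875111399
[[ 619.5 -146.9   22. ]
 [ 625.4 -205.    22. ]
 [ 513.1 -217.6   22. ]
 [ 506.6 -159.3   22. ]]
base ctr [ 566.14432559 -182.1990838    22.        ]
strip [ 730.36919355 -165.12036449   26.        ] [ 621.50247839 -175.82070114   26.        ] 5.613481017179136
6.258222444692896 113.53526368571774
6.381279442181149 112.97368204581531
proj nut in side [310.75932574 201.53017105]
weight [562.67923645 -21.30974316  46.        ]
done [516.77836063 144.70957079  86.        ]
[707.7694327   -7.23737554  80.        ]
[324.45492142   2.11237867  80.        ]
[ 319.31697648 -276.65403484   80.        ]
```

Measured: stud axis at (566,-182.5), clamp yaw about 6°, blade at about -47.5°, so the nut is at about 0.93 rad. I'll approach with tool yaw near 132° to keep the last joint in range, and translate first.

Call:
drive_tool(
  moves=[
    {"claw": -1, "dx": 1, "dy": -0.38, "dz": 0, "yaw": 0},
    {"claw": -1, "dx": 1, "dy": -0.38, "dz": 0, "yaw": 0},
    {"claw": -1, "dx": 1, "dy": -0.38, "dz": 0, "yaw": 0},
    {"claw": -1, "dx": 1, "dy": -0.38, "dz": 0, "yaw": 0},
    {"claw": -1, "dx": 1, "dy": -0.38, "dz": 0, "yaw": 0},
  ],
)

```text
time_s: 0.78
ee_pos: [328.5, -432.3, 212.3]
ee_rot: [-179.7, -0.1, 25.8]
force: [0.6, 0.1, -0.9]
gripper_width: 91.2
```

Call:
drive_tool(
  moves=[
    {"claw": -1, "dx": 1, "dy": -0.38, "dz": 0, "yaw": 0},
    {"claw": -1, "dx": 1, "dy": -0.38, "dz": 0, "yaw": 0},
    {"claw": -1, "dx": 1, "dy": -0.38, "dz": 0, "yaw": 0},
    {"claw": -1, "dx": 1, "dy": -0.38, "dz": 0, "yaw": 0},
    {"claw": -1, "dx": 1, "dy": -0.38, "dz": 0, "yaw": 0},
  ],
)

```text
time_s: 1.4
ee_pos: [406.7, -344.5, 212.4]
ee_rot: [-179.5, -0.3, 26.0]
force: [-0.9, -1.1, -0.6]
gripper_width: 91.4
```

Call:
drive_tool(
  moves=[
    {"claw": -1, "dx": 1, "dy": -0.38, "dz": 0, "yaw": 0},
    {"claw": -1, "dx": 1, "dy": -0.38, "dz": 0, "yaw": 0},
    {"claw": -1, "dx": 1, "dy": -0.38, "dz": 0, "yaw": 0},
    {"claw": -1, "dx": 1, "dy": -0.38, "dz": 0, "yaw": 0},
    {"claw": -1, "dx": 1, "dy": -0.38, "dz": 0, "yaw": 0},
  ],
)

```text
time_s: 2.02
ee_pos: [483.1, -255.8, 212.9]
ee_rot: [-179.2, -0.3, 26.2]
force: [0.1, 0.4, -0.7]
gripper_width: 91.7
```

Call:
drive_tool(
  moves=[
    {"claw": -1, "dx": 1, "dy": -0.28, "dz": 0, "yaw": 0},
    {"claw": -1, "dx": 1, "dy": -0.28, "dz": 0, "yaw": 0},
    {"claw": -1, "dx": 1, "dy": -0.28, "dz": 0, "yaw": 0},
    {"claw": -1, "dx": 1, "dy": -0.28, "dz": 0, "yaw": 0},
    {"claw": -1, "dx": 1, "dy": -0.28, "dz": 0, "yaw": 0},
  ],
)

```text
time_s: 2.65
ee_pos: [563.4, -177.4, 213.6]
ee_rot: [-179.1, -0.3, 26.4]
force: [-0.4, 0.4, -0.4]
gripper_width: 91.3
```

Call:
drive_tool(
  moves=[
    {"claw": -1, "yaw": -1},
    {"claw": -1, "yaw": -1},
    {"claw": -1, "yaw": -1},
    {"claw": -1, "yaw": -1},
    {"claw": -1, "yaw": -1},
  ],
)

```text
validation failed for argument at $.mo...
```

Call:
drive_tool(
  moves=[
    {"claw": -1, "yaw": -1},
    {"claw": -1, "yaw": -1},
    {"claw": -1, "yaw": -1},
    {"claw": -1, "yaw": -1},
    {"claw": -1, "yaw": -1},
  ],
)

```text
validation failed for argument at $.mo...
```

Call:
drive_tool(
  moves=[
    {"claw": -1, "dx": 0, "dy": 0, "dz": 0, "yaw": -1},
    {"claw": -1, "dx": 0, "dy": 0, "dz": 0, "yaw": -1},
    {"claw": -1, "dx": 0, "dy": 0, "dz": 0, "yaw": -1},
    {"claw": -1, "dx": 0, "dy": 0, "dz": 0, "yaw": -1},
    {"claw": -1, "dx": 0, "dy": 0, "dz": 0, "yaw": -1},
  ],
)

```text
time_s: 3.28
ee_pos: [567.6, -173.1, 213.0]
ee_rot: [-179.5, -0.9, 70.9]
force: [-0.1, 0.8, 0.4]
gripper_width: 91.2
```

Call:
drive_tool(
  moves=[
    {"claw": -1, "dx": 0, "dy": 0, "dz": 0, "yaw": -1},
    {"claw": -1, "dx": 0, "dy": 0, "dz": 0, "yaw": -1},
    {"claw": -1, "dx": 0, "dy": 0, "dz": 0, "yaw": -1},
    {"claw": -1, "dx": 0, "dy": 0, "dz": 0, "yaw": -1},
    {"claw": -1, "dx": 0, "dy": 0, "dz": 0, "yaw": -1},
  ],
)

```text
time_s: 3.9
ee_pos: [570.4, -170.4, 212.5]
ee_rot: [179.7, -1.0, 115.3]
force: [0.2, -0.6, -0.0]
gripper_width: 91.2
```

Call:
drive_tool(
  moves=[
    {"claw": -0.3, "dx": 0, "dy": 0, "dz": 0, "yaw": -1},
    {"claw": -0.3, "dx": 0, "dy": 0, "dz": 0, "yaw": -1},
    {"claw": -0.3, "dx": 0, "dy": 0, "dz": 0, "yaw": 0},
  ],
)

```text
time_s: 4.28
ee_pos: [572.0, -168.8, 212.2]
ee_rot: [179.4, -0.9, 133.0]
force: [0.3, 0.0, -0.7]
gripper_width: 63.9
```

Run:
```python
from h import *
f=save('wrist','w1.png');s=telemetry.state();print(s['ee_pos'],s['ee_rot'],s['gripper_width'],s['qpos'])
print(f['pose'].round(3).tolist())
t=save('top','t1.png')
print(proj(f,[566,-182.5,86]))
```

```text
[ 572.04301763 -168.86151759  212.20049759] [179.39336358  -0.90866934 132.96443813] 60.97124025032135 [-18.09720557  20.57009134  86.51033682   1.01265123  73.42370648
 -61.3500112 ]
[[0.731, 0.653, 0.197, 514.686], [0.682, -0.704, -0.197, -110.918], [0.01, 0.278, -0.96, 385.672], [0.0, 0.0, 0.0, 1.0]]
[299.59854619 239.79042152]
```

View pics/w1.png

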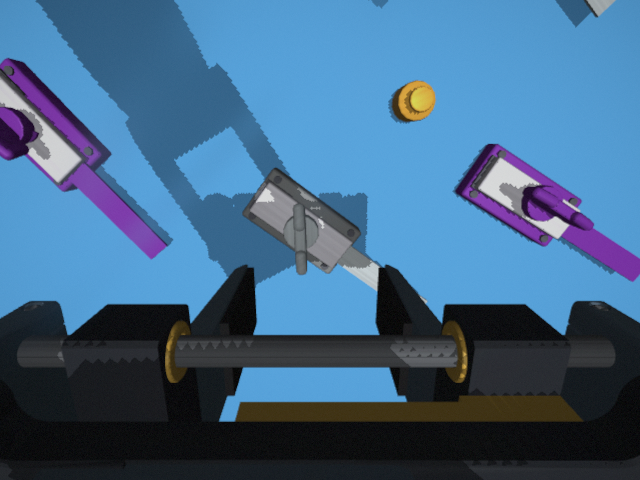

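The wrist view shows the blade at (300,240), matching my estimate and lined up with the tool's x axis. Centring and descending.

Call:
drive_tool(
  moves=[
    {"claw": -0.3, "dx": -0.3, "dy": -0.69, "dz": 0, "yaw": 0},
    {"claw": -0.3, "dx": 0, "dy": 0, "dz": 1, "yaw": 0},
    {"claw": -0.3, "dx": 0, "dy": 0, "dz": 1, "yaw": 0},
    {"claw": -0.3, "dx": 0, "dy": 0, "dz": 1, "yaw": 0},
    {"claw": -0.3, "dx": 0, "dy": 0, "dz": 1, "yaw": 0},
  ],
)

```text
time_s: 5.0
ee_pos: [565.6, -186.1, 132.0]
ee_rot: [179.4, -0.6, 132.5]
force: [0.1, 0.7, -0.7]
gripper_width: 59.5
```

Run:
```python
from h import *
f=save('wrist','w2.png');s=telemetry.state();print(s['ee_pos'],s['ee_rot'],s['gripper_width'])
print(proj(f,[566,-182.5,89]))
```

```text
[ 563.78630691 -185.57569193  129.0511376 ] [179.52288533  -0.86673272 132.51404097] 59.169150664826034
[320.54911668 263.11459162]
```

View pics/w2.png

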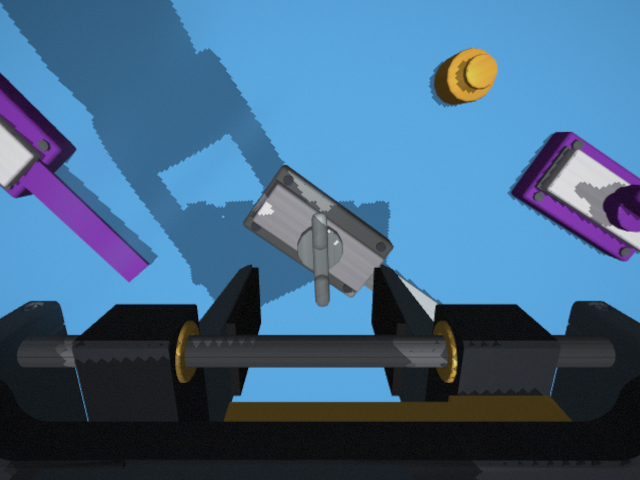

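Call:
drive_tool(
  moves=[
    {"claw": -0.3, "dx": 0.04, "dy": 0.18, "dz": 1, "yaw": 0},
    {"claw": -0.3, "dx": 0, "dy": 0, "dz": 1, "yaw": 0},
    {"claw": -0.3, "dx": 0, "dy": 0, "dz": 0.85, "yaw": 0},
    {"claw": -0.3, "dx": 0, "dy": 0, "dz": 0, "yaw": 0},
  ],
)

```text
time_s: 5.55
ee_pos: [565.0, -184.7, 71.7]
ee_rot: [179.6, -0.8, 132.2]
force: [0.3, 0.2, -0.0]
gripper_width: 59.3
```

Run:
```python
from h import *
f=save('wrist','w3.png');s=telemetry.state();print(s['ee_pos'],s['ee_rot'],s['gripper_width'])
print(proj(f,[566,-182.5,89]))
```

```text
[ 565.80803682 -185.00109206   72.65606061] [179.51100753  -0.704086   132.19628093] 59.32999984177572
[322.13595077 308.81622728]
```

View pics/w3.png

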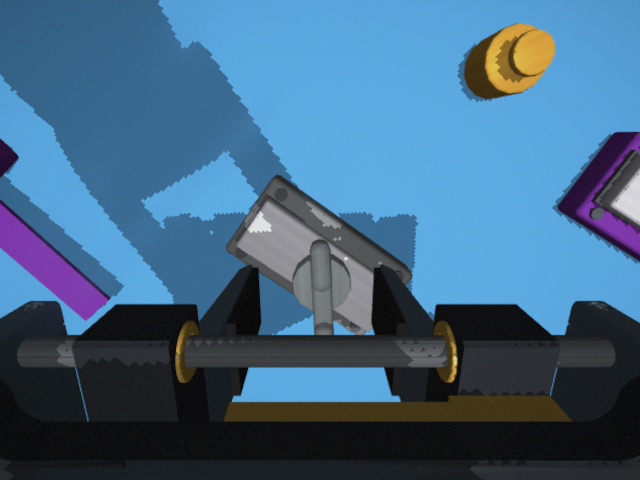

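Call:
drive_tool(
  grip_force=5,
  moves=[
    {"claw": 0.4, "dx": 0.08, "dy": 0.09, "dz": 0.25, "yaw": 0},
    {"claw": 0.7, "dx": 0, "dy": 0, "dz": 0, "yaw": 0},
    {"claw": 0.7, "dx": 0, "dy": 0, "dz": 0, "yaw": 0},
    {"claw": 0.7, "dx": 0, "dy": 0, "dz": 0, "yaw": 0},
    {"claw": 0.7, "dx": 0, "dy": 0, "dz": 0, "yaw": 0},
  ],
)

```text
time_s: 6.22
ee_pos: [567.6, -183.3, 70.3]
ee_rot: [179.4, -0.4, 132.2]
force: [0.1, 0.2, -0.3]
gripper_width: 14.4
```

Run:
```python
from h import *
f=save('wrist','w4.png');s=telemetry.state();print(s['ee_pos'],s['ee_rot'],s['gripper_width'])
```

```text
[ 567.60610199 -183.31460091   70.33745761] [179.37877717  -0.44366375 132.15523151] 13.847312604017205
```

View pics/w4.png

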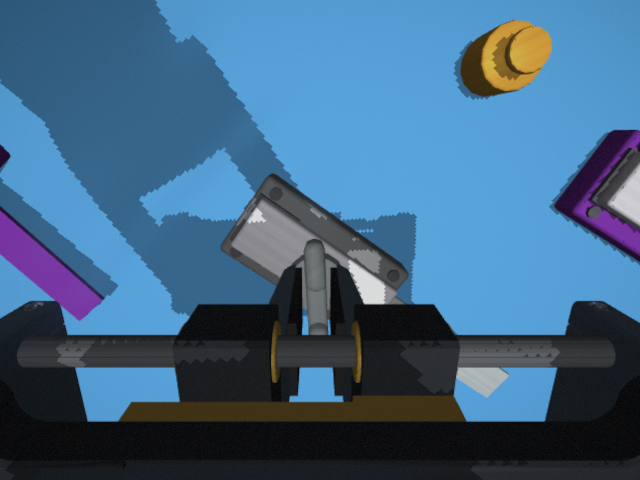

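The blade is caged between the fingers with clearance. Turning backward (negative tool yaw).

Call:
drive_tool(
  moves=[
    {"claw": 0.7, "dx": 0, "dy": 0, "dz": 0.15, "yaw": -0.7},
    {"claw": 0.7, "dx": 0, "dy": 0, "dz": 0, "yaw": -0.7},
    {"claw": 0.7, "dx": 0, "dy": 0, "dz": 0, "yaw": -0.7},
  ],
)

```text
time_s: 6.65
ee_pos: [568.1, -183.0, 67.3]
ee_rot: [179.2, -0.2, 150.8]
force: [0.1, 0.6, 0.0]
gripper_width: 13.9
```

Call:
drive_tool(
  moves=[
    {"claw": 0.7, "dx": 0.1, "dy": -0.03, "dz": 0, "yaw": -0.8},
    {"claw": 0.7, "dx": 0, "dy": 0, "dz": 0, "yaw": -0.8},
    {"claw": 0.7, "dx": 0, "dy": 0, "dz": 0, "yaw": -0.8},
    {"claw": 0.7, "dx": 0, "dy": 0, "dz": 0, "yaw": -0.8},
  ],
)

```text
time_s: 7.15
ee_pos: [566.7, -182.6, 67.4]
ee_rot: [179.2, 0.3, 179.2]
force: [0.0, -0.6, -0.7]
gripper_width: 13.7
```

Run:
```python
from h import *
f=save('wrist','w5.png');s=telemetry.state();print(s['ee_pos'],s['ee_rot'],s['gripper_width'])
f=save('side','s5.png');a=cv2.resize(f['color'][150:270,230:390],None,fx=5,fy=5);cv2.imwrite('pics/s5c.png',a)
```

```text
[ 566.68046867 -182.53670009   67.40261019] [179.23426464   0.28769092 179.31404218] 13.588784582028905
```

View pics/w5.png

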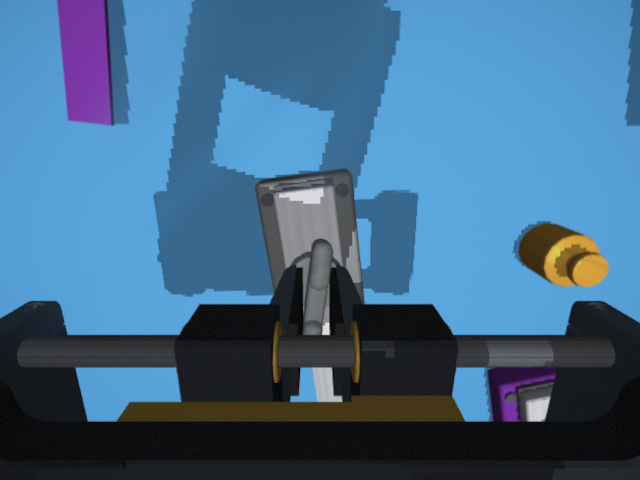

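View pics/s5c.png

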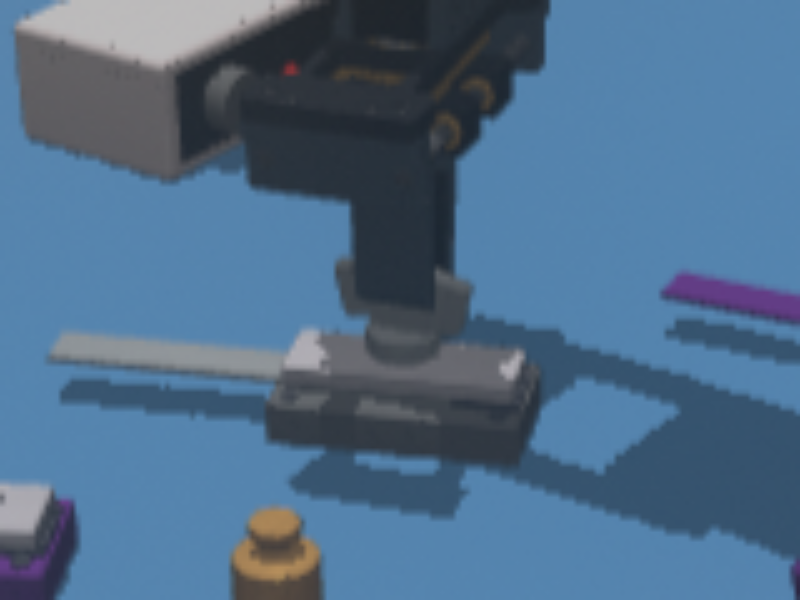

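Still perched, and the blade lags the tool by about 6°. Continuing.

Call:
drive_tool(
  moves=[
    {"claw": 0.7, "dx": 0, "dy": 0, "dz": 0, "yaw": -0.6},
    {"claw": 0.7, "dx": 0, "dy": 0, "dz": 0, "yaw": -0.6},
    {"claw": 0.7, "dx": 0, "dy": 0, "dz": 0, "yaw": -0.3},
    {"claw": 0.7, "dx": 0, "dy": 0, "dz": 0, "yaw": 0},
  ],
)

```text
time_s: 7.75
ee_pos: [566.6, -182.8, 67.4]
ee_rot: [179.3, 0.4, -168.3]
force: [0.4, 0.0, -0.7]
gripper_width: 13.7
```

Run:
```python
from h import *
f=save('wrist','w6.png');s=telemetry.state();print(s['ee_pos'],s['ee_rot'],s['gripper_width'])
g=save('side','s6.png');a=cv2.resize(g['color'][150:270,230:390],None,fx=2.5,fy=2.5)
c=np.zeros((300,800,3),np.uint8);c[:,:400]=a;c[:,400:]=cv2.resize(f['color'][150:390,160:480],(400,300));cv2.imwrite('pics/c6.png',c)
```

```text
[ 566.55169521 -182.79603972   67.33873636] [ 179.32682258    0.42347387 -168.33249387] 13.82456530183787
```

View pics/c6.png

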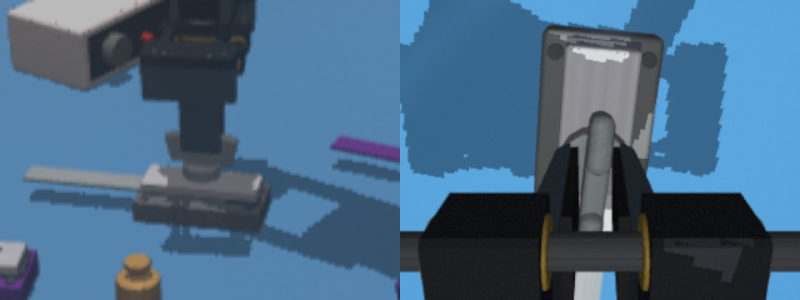

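Run:
```python
from h import *
for n in ('5','6'):
  f=load('s%s.png'%n)
  for z in(89,81): print(n,z,[proj(f,[566+30*k*np.cos(np.radians(6)),-182.5+30*k*np.sin(np.radians(6)),z]).round(1) for k in(-1,1)], 'hubbottom',proj(f,[566,-182.5,z-42]).round(1))
a,b=[load('s%s.png'%n)['color'][190:235,285:335] for n in '56']
cv2.imwrite('pics/c6b.png',cv2.resize(np.hstack([a,b]),None,fx=8,fy=8,interpolation=cv2.INTER_NEAREST))
```

```text
5 89 [array([324.3, 200.3]), array([297.4, 197.9])] hubbottom [311.1 216.2]
5 81 [array([324.3, 203.6]), array([297.5, 201.2])] hubbottom [311.1 219.4]
6 89 [array([324.3, 200.3]), array([297.4, 197.9])] hubbottom [311.1 216.2]
6 81 [array([324.3, 203.6]), array([297.5, 201.2])] hubbottom [311.1 219.4]
```

View pics/c6b.png

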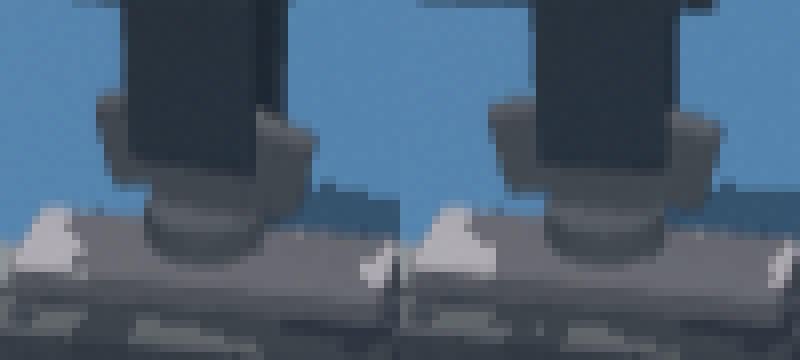

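The nut has dropped: blade tips at (297,202) and (324,204) match the predicted dropped rows (201 and 204, against 198 and 200 if perched), and no bare stud shows. Lowering 6 mm and turning forward.

Call:
drive_tool(
  moves=[
    {"claw": 0.7, "dx": 0, "dy": 0, "dz": 0.3, "yaw": 0},
    {"claw": 0.7, "dx": 0, "dy": 0, "dz": 0, "yaw": 0.7},
    {"claw": 0.7, "dx": 0, "dy": 0, "dz": 0, "yaw": 0.7},
    {"claw": 0.7, "dx": 0, "dy": 0, "dz": 0, "yaw": 0.7},
    {"claw": 0.7, "dx": 0, "dy": 0, "dz": 0, "yaw": 0.7},
  ],
)

```text
time_s: 8.48
ee_pos: [566.5, -182.6, 59.9]
ee_rot: [179.2, 0.1, 166.6]
force: [0.1, -0.6, 1.8]
gripper_width: 13.9
```

Call:
drive_tool(
  moves=[
    {"claw": 0.7, "dx": 0, "dy": 0, "dz": 0, "yaw": 0.7},
    {"claw": 0.7, "dx": 0, "dy": 0, "dz": 0, "yaw": 0.7},
    {"claw": 0.7, "dx": 0, "dy": 0, "dz": 0, "yaw": 0.7},
  ],
)

```text
time_s: 8.85
ee_pos: [566.6, -182.2, 59.4]
ee_rot: [179.2, -0.2, 147.9]
force: [-0.3, 0.4, -0.6]
gripper_width: 13.5
```

Call:
drive_tool(
  moves=[
    {"claw": 0.7, "dx": 0, "dy": 0, "dz": 0, "yaw": 0.7},
    {"claw": 0.7, "dx": 0, "dy": 0, "dz": 0, "yaw": 0.7},
    {"claw": 0.7, "dx": 0, "dy": 0, "dz": 0, "yaw": 0.7},
    {"claw": 0.7, "dx": 0, "dy": 0, "dz": 0, "yaw": 0.7},
    {"claw": 0.7, "dx": 0, "dy": 0, "dz": 0, "yaw": 0.7},
  ],
)

```text
time_s: 9.48
ee_pos: [567.0, -181.7, 57.1]
ee_rot: [179.4, -0.6, 116.5]
force: [0.6, 0.5, -0.5]
gripper_width: 13.9
```

Run:
```python
from h import *
f=save('wrist','w7.png');s=telemetry.state();print(s['ee_pos'],s['ee_rot'],s['gripper_width'])
g=save('side','s7.png');a=cv2.resize(g['color'][150:270,230:390],None,fx=2.5,fy=2.5)
c=np.zeros((300,800,3),np.uint8);c[:,:400]=a;c[:,400:]=cv2.resize(f['color'][150:390,160:480],(400,300));cv2.imwrite('pics/c7.png',c)
```

```text
[ 566.86092398 -181.65006766   57.05507817] [179.40976382  -0.62243822 116.39828929] 13.51182841839053
```

View pics/c7.png

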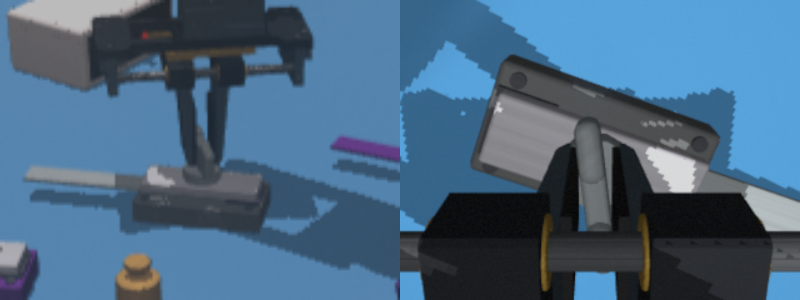

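Call:
drive_tool(
  moves=[
    {"claw": 0.7, "dx": 0, "dy": 0, "dz": -0.1, "yaw": 0.7},
    {"claw": 0.7, "dx": 0, "dy": 0, "dz": 0, "yaw": 0.7},
    {"claw": 0.7, "dx": 0, "dy": 0, "dz": 0, "yaw": 0.7},
    {"claw": 0.7, "dx": 0, "dy": 0, "dz": 0, "yaw": 0.4},
    {"claw": 0.7, "dx": 0, "dy": 0, "dz": 0, "yaw": 0},
  ],
)

```text
time_s: 10.2
ee_pos: [567.3, -181.2, 58.3]
ee_rot: [179.6, -0.8, 95.1]
force: [-0.3, -0.5, 0.1]
gripper_width: 13.7
```

Run:
```python
from h import *
f=save('wrist','w8.png');s=telemetry.state();print(s['ee_pos'],s['ee_rot'],s['gripper_width'],s['qpos'][5],s['torque'])
g=save('side','s8.png');a=cv2.resize(g['color'][150:270,230:390],None,fx=2.5,fy=2.5)
c=np.zeros((300,800,3),np.uint8);c[:,:400]=a;c[:,400:]=cv2.resize(f['color'][150:390,160:480],(400,300));cv2.imwrite('pics/c8.png',c)
```

```text
[ 567.28479041 -181.20177869   58.22851903] [179.64606125  -0.82478827  95.0691111 ] 13.506361397491377 -25.063378979328387 [-0.00860427 -0.16326561  0.04590626]
```

View pics/c8.png

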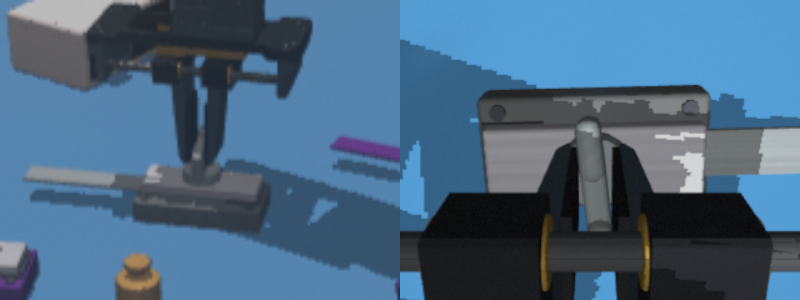

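The wings stand about across the clamp. Opening and retreating straight up.

Call:
drive_tool(
  moves=[
    {"claw": -0.2, "dx": 0, "dy": 0, "dz": 0, "yaw": 0},
    {"claw": -0.2, "dx": 0, "dy": 0, "dz": 0, "yaw": 0},
    {"claw": -0.2, "dx": 0, "dy": 0, "dz": 0, "yaw": 0},
    {"claw": -0.2, "dx": 0, "dy": 0, "dz": 0, "yaw": 0},
    {"claw": -0.2, "dx": 0, "dy": 0, "dz": -0.5, "yaw": 0},
  ],
)

```text
time_s: 10.92
ee_pos: [566.3, -181.1, 67.6]
ee_rot: [179.8, -0.9, 95.2]
force: [0.7, 0.3, -0.2]
gripper_width: 54.9
```

Call:
drive_tool(
  moves=[
    {"claw": -0.2, "dx": 0, "dy": 0, "dz": -1, "yaw": 0},
    {"claw": -0.2, "dx": 0, "dy": 0, "dz": -1, "yaw": 0},
    {"claw": -0.2, "dx": 0, "dy": 0, "dz": -1, "yaw": 0},
    {"claw": -0.2, "dx": 0, "dy": 0, "dz": -1, "yaw": 0},
    {"claw": -0.2, "dx": 0, "dy": 0, "dz": -1, "yaw": 0},
  ],
)

```text
time_s: 11.55
ee_pos: [566.1, -182.7, 173.3]
ee_rot: [179.7, -0.9, 95.2]
force: [0.4, -0.8, 0.5]
gripper_width: 55.1
```

Call:
drive_tool(
  moves=[
    {"claw": -0.2, "dx": 0, "dy": 0, "dz": -1, "yaw": 0},
    {"claw": -0.2, "dx": 0, "dy": 0, "dz": -1, "yaw": 0},
    {"claw": -0.2, "dx": 0, "dy": 0, "dz": 0, "yaw": 0},
  ],
)

```text
time_s: 11.92
ee_pos: [566.8, -183.8, 218.8]
ee_rot: [179.4, -0.7, 95.2]
force: [0.8, 0.2, 0.5]
gripper_width: 54.5
```

Run:
```python
from h import *
f=save('wrist','w9.png');s=telemetry.state();print(s['ee_pos'],s['ee_rot'],s['gripper_width'],s['force'])
g=save('side','s9.png');
for z in (89,81,77): print(z,'top mid',proj(g,[566,-182.5,z]).round(1),'hub bottom',proj(g,[566,-182.5,z-42]).round(1), 'tips', [proj(g,[566+30*k*np.cos(np.radians(100)),-182.5+30*k*np.sin(np.radians(100)),z]).round(1) for k in(-1,1)])
a=cv2.resize(g['color'][180:240,270:350],None,fx=5,fy=5,interpolation=cv2.INTER_NEAREST)
c=np.zeros((300,800,3),np.uint8);c[:,:400]=a;c[:,400:]=cv2.resize(f['color'][150:390,160:480],(400,300));cv2.imwrite('pics/c9.png',c)
```

```text
[ 566.17157904 -183.50162236  217.53697626] [179.5007543   -0.75201636  95.1963886 ] 54.499588796654265 [ 1.83824065  0.10414041 -0.47923734]
89 top mid [310.7 199.1] hub bottom [311.1 216.2] tips [array([312.9, 193.2]), array([308.5, 205.3])]
81 top mid [310.8 202.4] hub bottom [311.1 219.4] tips [array([312.9, 196.4]), array([308.6, 208.6])]
77 top mid [310.8 204.1] hub bottom [311.1 221. ] tips [array([312.9, 198.1]), array([308.6, 210.3])]
```

View pics/c9.png

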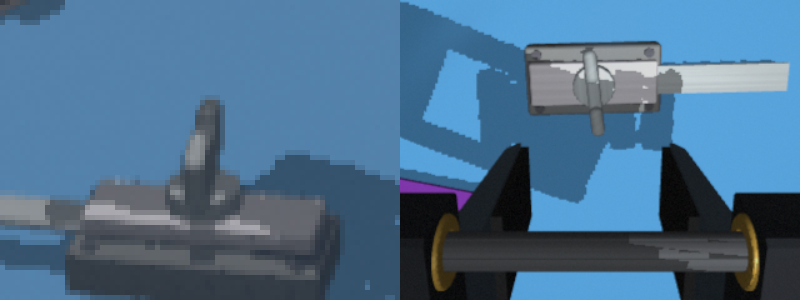

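View pics/s9.png

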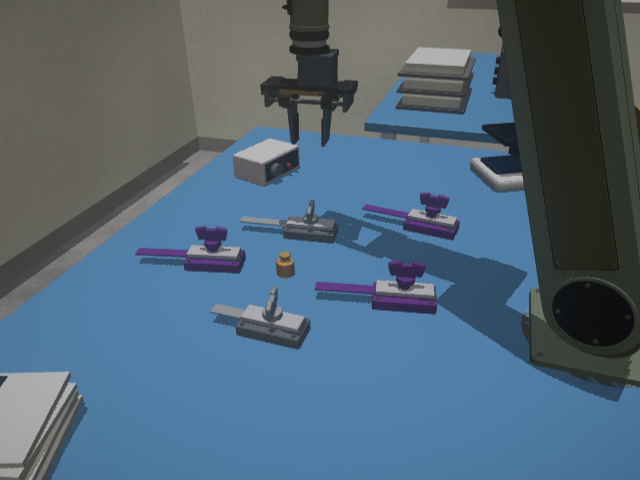

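Run:
```python
from h import *
f=load('w9.png'); g=lambda x,y:(160+(x-400)*.8,150+y*.8)
a=ray(f,*g(590,54),77);b=ray(f,*g(599,133),77)
p=ray(f,*g(788,77),26);q=ray(f,*g(660,80),26)
A=np.degrees(np.arctan2(*(a-b)[1::-1]));B=np.degrees(np.arctan2(*(p-q)[1::-1]))
print(a,b,np.linalg.norm(a-b),A,B,(a+b)/2,'nut rad mod pi',np.radians((B-A)%180))
```

```text
[ 561.05911884 -152.52566604   77.        ] [ 573.01262671 -211.25333163   77.        ] 59.93183675220739 101.50489890521332 6.440050056322588 [ 567.03587277 -181.88949884   77.        ] nut rad mod pi 1.4823980382659085
```

```bash
python3 -c "
from h import *
print(job.job_done())"
```

```text
the job is handed in; nothing more can be done
None
```

The loose wing nut is down on its strap with its wings across the clamp, and I handed the job in at about 12 s of the 45 s allowed. No verdict was reported.

I held the blade in a loose cage, with the fingers about 14 mm apart. I turned it back until it lined up with the clamp and dropped into the thread start, then turned it forward about a quarter turn. After that I opened the fingers and rose clear.

**Drop:** the side view showed the blade tips within about a pixel of the predicted dropped height, with no bare stud showing.

**Final turn:** the wrist view gave the nut at about 1.48 rad. The measured blade length of 59.9 mm (60 nominal) fits the home height.

**Final height:** the side view put the far blade tip at row 199.5, against 198 predicted for home and 196 for dropped only. That is within pixel error.

**Surroundings:** the tight clamp and the brass weight look unmoved in the last side picture, judged by eye only. The gripper hung about 140 mm above the nut. Forces stayed under about 2 N in every reading.

One call of mine was refused for missing fields and moved nothing. No check disagreed.

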